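# Hold the contact gauge on the marked spot of the clamped bulla

## Robot

A 6-joint arm with a two-finger parallel gripper is mounted at the origin on the work surface. World frame = base frame: x ahead of the robot, y to its left, z up, the work surface at z = 0. Lengths are in mm, angles in rad, forces in N, time in s.
With the tool pointing down it reaches from about 325 to 750 mm from the base axis. Payload 7.6 kg.
Tool frame: the origin (TCP) lies at the very end of the fingers, on their centre line; the grasp point (between the pads) lies 19 mm behind it; z points along the fingers, y is the line along which they close (so a half turn about z gives the same grasp; the last joint's range is limited). The gripper opens to 85 mm and grips with 20 to 120 N. Pads are 22 mm wide; open, the fingers measure 114 mm over their backs; the gripper's body (76 mm by 85 mm) begins 54 mm behind the grasp point. The pads swing forward as they close: fully open they stand 13 mm farther back than shut.
Start: joints at [-1.233, 0.052, 1.401, -0, 1.689, -0.07], TCP at [208.236, -481.958, 231.323] pointing down, gripper open.
Joint ranges: [-2.9, 2.9], [-0.91, 2.17], [0.12, 2.37], [-1.06, 4.2], [0.26, 2.73], [-2.93, 2.93]. Speed limits (rad/s): [2.57, 2.57, 3.01, 3.14, 3.14, 3.14].

## Interface

Orientations are given as a 3x3 rotation matrix whose columns are the frame's x, y, z axes.
In Python, from cell import telemetry, cams, r, models gives the robot as it stands.
- The arm moves only by the tool apply_moves, never from a script. Its argument "commands" is one flat list of numbers, 5 for each row, row after row: the closure, from 0 (fully open) to 1 (shut), then the shift along the tool's x, y, z in mm, then the turn about the tool's z in degrees. A call has 1 to 12 rows; each row is the pose to reach, as a shift and turn from the pose commanded when the call began, along the tool's axes at that moment; what a row does not reach only later rows make up. A row lasts 1/12 s, in which the tool goes at most 41.7 mm and 7.16 degrees, less where a joint would pass 70% of its speed; a pose out of reach is approached as far as the arm can. A call with a gripper value outside its range is refused whole. The fingers move at their own pace and stop on an object; "force" is the grip in N (left out, the last holds). Time passes only in rows, so rows that repeat a pose let the fingers close. It gives the time, the measured TCP pose, the force, the opening and the grip force at its end, in the units of the state.
- telemetry.get_state(): the state, without advancing time (a new reading comes with each control period).
- cams.camera(name): name is "side" or "top" or "wrist"; returns a dict with "frame" (384x512x3 uint8, red, green, blue), "depth" (384x512 float32, mm along the optical axis (not along the pixel's ray), 0 where there is no reading), "fx", "fy", "cx", "cy" (pixels), "world_from_camera" (4x4, takes a point from camera to world coordinates); the wrist camera has in their place "hand_eye" (4x4, takes a point from camera to tool coordinates, whose origin is the TCP and whose axes are the flange's). Camera axes: x right, y down, z forward; pixel columns grow to the right and rows downward; lengths in mm; the calibration is good to about 2 mm. A picture is of the moment at which its call begins: read the wrist's pose just before it.
- r.close_job(): hands the job in; it is judged then, once.
Trained networks look in the newest picture that a camera, given by its name, has taken for a name from the list of things; names that differ only in an ending like _2 or _b are one class to them, and where a whole thing is asked for, a point or a joint stands for the part that bears it (a point fixed in the world has none). Each returns a list of dicts, best first, with "p" (0 to 1); they miss things now and then, are a little off and sometimes report something else, mostly with a low value. They report only what shows in the picture. A call takes as long as a camera call. They do not tell look-alikes from the thing itself.
- models.boxes_of(camera, label): "bbox" ([left, top, right, bottom] in pixels, round what is visible of it).
- models.outline_of(camera, label): "pixels" (384x512 bool, what is visible of it) and "bbox" ([left, top, right, bottom] in pixels, round what is visible of it).
- models.pinpoint(camera, label): "point" ([column, row] in pixels: a listed point, or the origin of a listed thing).
The state is a dict: "t": time; "q": joint angles; "joint_vel": joint speeds; "effort": joint torques, N m; "position": TCP position; "tool_rot": TCP orientation; "force": force on the tool from outside, world axes, zero at the start; "moment": the same for the moment, N m; "width": opening from 0.0 (shut) to 1.0 (fully open); "grip_force": force on a finger pad.
Only numpy, scipy, OpenCV 4.12 (cv2) and the standard library are available. Lean on these libraries where they do the work, as an engineer would, in place of code of your own. Each camera call takes 0.05 s, during which the arm holds its last target. There are 200 camera calls.

## Task

Draw the contact gauge level out of the open front of its slotted rack, then set its sprung tip inside the chalk ring (not the square) on the clamped clay bulla, with the gauge square to the tilted face, and press lightly until the tip is pushed about half-way in. Finish while still holding the gauge there, still and in your grip, with nothing put down; be gentle with the cracked clay and leave the wax discs, tin and loupe stand alone.

Things in the scene. Friction and masses are not known exactly. Their poses are not given: they have to be found in the camera images.
- gauge_grip (a point): Grasp point on the loose contact gauge: on its axis, in its black 20 x 20 mm square handle, 25 mm below the handle's top, 130 mm from the end of the tip when the pin is out. The handle goes on 54 mm below this point, down to the collar. z runs up the axis, away from the tip; x, y are square to the handle's sides. Starts upright in the rack, x, y as the rack's, this point 160 mm up.
- gauge: The whole gauge, 155 mm, 0.12 to 0.23 kg, same axes. Origin at the tip's end with the pin out. From the origin up: sprung steel pin, 8 mm diameter, 18 mm showing; nose tapering from 12 to 18 mm diameter; collar 36 mm diameter, 70 to 76 mm up; square handle from 76 to 155 mm (4 mm button on top). Only the pin gives way. It hangs in the rack by its collar, tip 30 mm above the work surface.
- gauge_tip (a point): Centre of the flat end of the gauge's sprung pin (the tip, 8 mm diameter), on the axis; moves with the pin. Fully out it is 130 mm from gauge_grip along -z. Axes as gauge_grip.
- plunger (a joint): How far the sprung tip is pushed into the gauge's nose, m: 0 fully out, 0.014 fully in, half-way 0.007. The spring gives 0.7 N at the start and 0.35 N more for each mm: about 3.2 N half-way, 5.6 N fully in.
- rack: Aluminium rack, fixed, 115 mm high. Origin on the work surface straight below the hanging gauge (to 4 mm along x); z up; its open front looks to its own -x (towards the robot, turned by its yaw). Base plate 130 x 90 x 10 mm, to x = -60 mm. A column 60 mm wide behind (x +29 to +55 mm) carries a level arm with a T-slot along x. Draw the gauge out level along -x by 60 mm or more.
- rack_mouth (a point): Middle of the T-slot's open end, 34 mm from the rack's origin along its -x, 100 mm up, where the ledges' tops are. The collar rests on two ledges (26 mm gap for the nose). Two keeper strips overhang it, undersides 10 mm and tops 15 mm above the ledges (32 mm gap for the handle): it cannot be lifted out upwards. The collar has 4 mm play upwards and to either side. Axes as the rack.
- spot (a point): Marked spot: centre of the chalk ring (round, 24 mm diameter, line 2 mm wide) on the bulla's flat upper face. z points straight out of the face: 0.30 rad (17 degrees) from vertical, leaning to the clamp's -x (the robot's side, turned by the clamp's yaw). y runs along the bulla's long side towards the chalk square (22 mm, centre 41 mm off along +y), which is not the spot.
- bulla: Cracked clay bulla, fragile: a terracotta slab 60 x 88 x 30 mm, fixed in the clamp's tilted jaws. Origin: centre of its underside; axes as spot. In its frame the spot is at (0, -20, 30) mm, the chalk square at (0, 21, 30) mm. The jaws past its two ends (y = -44 and +44 mm) stand 6 mm proud of its face.
- clamp: Cast-iron screw clamp, fixed. Origin on the work surface under the bulla; z up, y along the screw. Base 120 x 190 mm (y -85 to +105 mm); the screw and its cross bar reach y = +120 mm. Nothing on it is higher than 100 mm.
- seal1: Green wax seal disc, 52 mm diameter, 10 mm thick, loose bystander on the far side. Origin: centre of its underside.
- seal2: The other green wax seal disc, as seal1, bystander.
- tin: Round copper specimen tin, 70 mm diameter, 66 mm high with its knob, loose bystander, on the robot's side. Origin: centre of its underside.
- loupe: Pewter loupe stand: round foot 72 mm in diameter, lens level above it, 84 mm high, loose bystander on the far side. Origin: centre of its underside.
Things that resemble listed ones, but are neither listed nor needed, are in the scene too. Of the things that look like the gauge, the largest one is meant.

How it is judged:
By the outcome, as a careful person would: the job done as asked, in the order asked, and still so for the second after the job is handed in, while the arm keeps its last pose, push and grip.
It also fails if it takes over 45 s, if anything falls off the work surface, if the arm or the gripper's body presses on something with over 40 N, if the wrist force passes 120 N, or if a joint passes its speed limit or range.

## Working session

There is one attempt and no reset: what is moved stays moved. The work goes in short steps, Python scripts to look and compute and a tool call to move; the robot and the scene stay as the last step left them, time stands still between calls to the robot, and variables do not carry over. Pictures are saved under pics/ and viewed, at most 10 in all, crops included, and the job is handed in when it is done.

Besides the shell and the picture viewer there is one more tool, called after "Emit:" as name(argument=value, ...) on one line, values as JSON. apply_moves: Moves the arm, as the interface text tells. Its arguments: {"type":"object","properties":{"commands":{"type":"array"},"force":{"type":"number"}},"required":["commands"]}

```bash
ls; mkdir -p pics; cat > h.py <<'E'
import numpy as np, cv2
from cell import telemetry, cams, r, models
def shot(n):
    s=telemetry.get_state(); c=cams.camera(n)
    if 'world_from_camera' in c: T=np.array(c['world_from_camera'])
    else:
        W=np.eye(4); W[:3,:3]=np.array(s['tool_rot']); W[:3,3]=s['position']; T=W@np.array(c['hand_eye'])
    c['T']=T; return c
def save(c,name): cv2.imwrite('pics/'+name,c['frame'][:,:,::-1])
def cloud(c):
    d=c['depth']; v,u=np.mgrid[:d.shape[0],:d.shape[1]]
    P=np.stack([(u-c['cx'])/c['fx']*d,(v-c['cy'])/c['fy']*d,d],-1)@c['T'][:3,:3].T+c['T'][:3,3]
    P[d==0]=np.nan; return P
def proj(c,p):
    q=np.linalg.inv(c['T'])@np.append(p,1); return q[0]/q[2]*c['fx']+c['cx'],q[1]/q[2]*c['fy']+c['cy']
E
python3 - <<'E'
from h import *
np.set_printoptions(precision=1,suppress=True)
s=telemetry.get_state();print(s['t'],s['position'],np.array(s['tool_rot']).round(3).tolist(),s['force'])
ims=[]
for n in ['top','side']:
    c=shot(n); P=cloud(c); np.savez('pics/'+n+'.npz',**{k:np.array(v) for k,v in c.items()}); ims.append(c['frame'])
    print(n,c['T'][:3,3],c['T'][:3,2])
    for l in ['gauge','gauge_grip','gauge_tip','rack','rack_mouth','spot','bulla','clamp','seal1','tin','loupe']:
        for f in ([models.pinpoint] ):
            for d in f(n,l)[:3]:
                u,v=d['point']; i,j=int(round(v)),int(round(u))
                print(l,round(d['p'],2),np.round([u,v]),P[i,j] if 0<=i<384 and 0<=j<512 else None)
    for d in models.outline_of(n,'gauge')[:4]: print('G',round(d['p'],2),d['bbox'],np.nanmedian(P[d['pixels']],0))
    save(c,n+'0.png')
E
```

```text
pics
0.0 [ 208.1 -481.6  230.4] [[0.918, 0.397, -0.001], [0.397, -0.918, 0.002], [0.0, -0.002, -1.0]] [-0.2  0.3  0.9]
top [547.4  -5.1 886.9] [ 0.1  0.  -1. ]
gauge 0.8 [166. 206.] [593.6 187.3 106.5]
gauge 0.45 [128. 216.] [578.1 297.1   1.4]
gauge_grip 0.64 [151. 203.] [594.4 194.8 183.6]
gauge_grip 0.62 [210. 208.] [588.8 100.1 115.9]
rack 0.73 [174. 206.] [593.1 169.9 114.3]
rack_mouth 0.91 [165. 219.] [570.9 212.8   9.9]
spot 0.91 [347. 206.] [ 593.7 -169.5   78.1]
spot 0.24 [168. 209.] [587.2 181.  115.7]
bulla 0.87 [334. 203.] [ 599.8 -143.7   77.7]
clamp 0.79 [332. 204.] [nan nan nan]
clamp 0.17 [150. 202.] [595.8 195.  189.1]
seal1 0.93 [360. 128.] [ 769.6 -215.7   10. ]
seal1 0.63 [196. 134.] [759.2 147.    9. ]
seal1 0.49 [328. 204.] [ 597.9 -131.8   76.9]
tin 0.77 [274. 298.] [410.6 -22.6  64.4]
loupe 0.94 [272. 130.] [748.2 -20.3  83.6]
G 0.66 [104.3, 209.0, 126.6, 219.8] [578.2 294.8  80.1]
G 0.54 [140.5, 199.5, 167.8, 212.4] [596.5 194.6 156.3]
side [242.2 534.1 844.6] [ 0.4 -0.6 -0.7]
gauge 0.69 [241. 257.] [599.6 103.7  -1.2]
gauge 0.64 [194. 331.] [576.8 292.6   0.7]
gauge_grip 0.66 [207. 248.] [588.4 208.8 170.8]
gauge_grip 0.62 [186. 308.] [570.7 299.8 113. ]
gauge_grip 0.59 [239. 231.] [644.2  48.9  -1.1]
gauge_tip 0.19 [217. 292.] [586.7 205.1  10.6]
rack_mouth 0.81 [227. 270.] [604.9 147.7   0.5]
spot 0.8 [310. 162.] [ 584.6 -164.1   75.4]
bulla 0.68 [300. 173.] [ 587.4 -122.5   72.7]
clamp 0.9 [299. 184.] [573.6 -94.9  68.3]
clamp 0.28 [227. 271.] [603.7 149.3  -0.3]
seal1 0.86 [171. 239.] [755.1 154.9   7.4]
seal1 0.48 [260. 145.] [ 758.6 -208.3    8.6]
tin 0.85 [352. 258.] [386.1   9.   51.8]
loupe 0.69 [212. 191.] [765.2  -7.8   9.1]
loupe 0.43 [260. 144.] [ 760.9 -211.7    8.6]
G 0.98 [197.6, 231.9, 219.3, 268.7] [589.5 206.4 148.8]
G 0.78 [239.3, 223.2, 250.6, 255.3] [586.9 104.4  65.2]
G 0.6 [177.9, 304.9, 195.8, 337.5] [571.2 302.9  75.3]
```

```bash
python3 - <<'E'
import cv2,numpy as np
a=cv2.imread('pics/top0.png')[100:330,60:420];b=cv2.imread('pics/side0.png')[100:360,140:420]
a=cv2.resize(a,None,fx=2.2,fy=1.3*1.0) if 0 else cv2.resize(a,(470,300)); b=cv2.resize(b,(323,300))
cv2.imwrite('pics/both.png',cv2.resize(np.hstack([a,b]),(793,300)))
E
```

```text
(no output)
```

View pics/both.png

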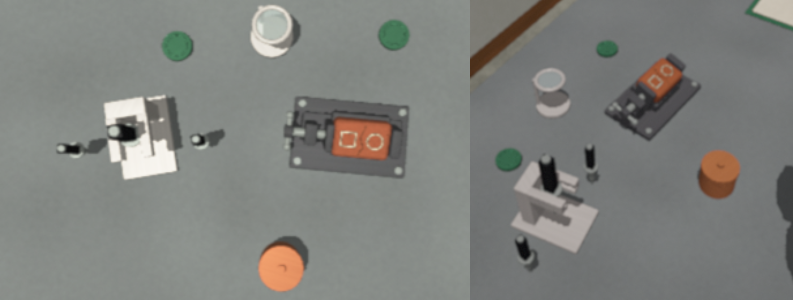

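The picture shows the rack with the tall gauge at about (123,130) on the left half, and a smaller look-alike to either side of it. The clamp shows the square on the left (348,140) and the ring on the right (374,141), which matches the detected spot. Next I'll measure yaws, the face plane and the axis.

```bash
cat > m.py <<'E'
from h import *
np.set_printoptions(precision=2,suppress=True)
for n in ['top','side']:
    c=dict(np.load(f'pics/{n}.npz')); P=cloud(c); f=P.reshape(-1,3)
    def box(x0,x1,y0,y1,z0,z1):
        with np.errstate(invalid='ignore'):
            m=(f[:,0]>x0)&(f[:,0]<x1)&(f[:,1]>y0)&(f[:,1]<y1)&(f[:,2]>z0)&(f[:,2]<z1); return f[m]
    print(n)
    for nm,b in dict(base=(480,720,120,280,7,13),armtop=(500,700,130,270,112,118),handle=(540,650,150,250,125,192),handletop=(540,650,150,250,182,195),clampbase=(480,720,-290,30,6,30)).items():
        q=box(*b)
        if len(q)<4: print(nm,len(q)); continue
        print(nm,len(q),q.min(0),q.max(0),cv2.minAreaRect(q[:,:2].astype(np.float32)))
    # bulla face by red colour
    hsv=cv2.cvtColor(c['frame'],cv2.COLOR_RGB2HSV).reshape(-1,3)
    m=(hsv[:,1]>110)&((hsv[:,0]<15)|(hsv[:,0]>170))&(f[:,1]<-60)&(f[:,1]>-260)&(f[:,2]>55)
    q=f[m]; A=np.c_[q[:,:2],np.ones(len(q))]
    w=np.ones(len(q),bool)
    for _ in range(6):
        s=np.linalg.lstsq(A[w],q[w,2],rcond=None)[0]; e=q[:,2]-A@s; w=abs(e)<2.5
    nn=np.array([-s[0],-s[1],1]); nn/=np.linalg.norm(nn)
    print('face',w.sum(),e[w].std(),nn,'tilt',np.arccos(nn[2]),'yaw',np.arctan2(-nn[1],-nn[0]),cv2.minAreaRect(q[w][:,:2].astype(np.float32)),q[w].mean(0))
    uv={'top':(347,206),'side':(310,162)}[n]
E
python3 m.py 2>/dev/null
```

```text
top
base 1165 [531.91 148.62   7.03] [672.24 239.29  13.  ] ((602.0535278320312, 201.4407196044922), (130.3179931640625, 90.16199493408203), 8.644159317016602)
armtop 800 [560.51 167.22 112.07] [655.42 238.24 117.99] ((607.415771484375, 202.63063049316406), (88.82849884033203, 60.71285629272461), 9.023127555847168)
handle 243 [587.81 189.71 125.52] [609.55 211.09 191.76] ((598.6546630859375, 201.02249145507812), (19.66892433166504, 20.78668785095215), 9.24631404876709)
handletop 131 [588.97 189.85 182.18] [608.56 211.09 192.32] ((598.8478393554688, 201.0499267578125), (19.273740768432617, 20.765180587768555), 8.936031341552734)
clampbase 2441 [ 532.7  -238.05    8.71] [668.09 -39.71  28.98] ((600.71337890625, -139.83103942871094), (190.66455078125, 119.99948120117188), 84.35655212402344)
face 881 1.2364318786033668 [-0.29  0.03  0.96] tilt 0.2955182118761114 yaw -0.08941418293668858 ((592.0973510742188, -149.33009338378906), (86.35894012451172, 54.816795349121094), 85.23028564453125) [ 592.51 -149.17   75.55]
side
base 1636 [528.58 146.33   7.  ] [660.36 255.24  12.97] ((599.06683349
[... 255 characters left out ...]
84.26 189.82 125.7 ] [606.53 211.72 190.29] ((595.463134765625, 201.14947509765625), (20.903223037719727, 20.305452346801758), 8.257283210754395)
handletop 104 [585.11 190.33 182.12] [606.53 211.13 190.29] ((595.9524536132812, 201.26812744140625), (19.931631088256836, 20.175081253051758), 7.285338401794434)
clampbase 1427 [ 529.68 -234.63    6.02] [665.53 -40.28  29.97] ((597.8057250976562, -140.35304260253906), (192.57936096191406, 122.34305572509766), 84.09442901611328)
face 452 1.329686805753012 [-0.3   0.03  0.95] tilt 0.308893609783497 yaw -0.08464603848962532 ((588.1832885742188, -149.60968017578125), (86.89878845214844, 54.448997497558594), 84.27338409423828) [ 587.18 -149.22   73.53]
```

Emit:
apply_moves(commands=[0,30,-22,0,2,0,60,-45,0,4,0,92,-69,0,6,0,124,-93,0,8,0,156,-117,0,10,0,188,-141,0,12,0,220,-165,0,14,0,252,-189,0,14.4,0,284,-213,0,14.4,0,316,-237,0,14.4,0,348,-261,0,14.4,0,380,-285,0,14.4], force=20)

```text
t: 2.3
position: [444.7, -67.6, 231.6]
tool_rot: [[0.988, 0.156, 0.001], [0.156, -0.988, -0.0], [0.001, 0.001, -1.0]]
force: [0.8, -0.9, 0.2]
width: 1.0
grip_force: 0.0
```

Emit:
apply_moves(commands=[0,20,-25,0,0,0,42,-53,0,0,0,65,-82,0,0,0,89,-112,0,0,0,113,-142,0,0,0,137,-172,0,0,0,160,-201,0,0,0,178,-224,0,0,0,189,-238,0,0,0,193,-242.5,0,0,0,193,-242.5,0,0,0,193,-242.5,0,0])

```text
t: 3.3
position: [596.7, 199.3, 231.1]
tool_rot: [[0.988, 0.156, -0.0], [0.156, -0.988, -0.001], [-0.001, 0.001, -1.0]]
force: [-0.2, -0.4, -0.2]
width: 1.002
grip_force: 0.0
```

```bash
python3 - <<'E' 2>/dev/null
from h import *
np.set_printoptions(precision=2,suppress=True)
s=telemetry.get_state();print(s['t'],s['position'])
c=shot('wrist');save(c,'w1.png');f=cloud(c).reshape(-1,3)
for z0,z1 in [(112,118),(150,182),(183,193)]:
    m=(abs(f[:,0]-600)<70)&(abs(f[:,1]-201)<45)&(f[:,2]>z0)&(f[:,2]<z1);q=f[m]
    print(z0,len(q)); 
    if len(q)>4: print(q.min(0),q.max(0),cv2.minAreaRect(q[:,:2].astype(np.float32)),np.median(q,0))
E
```

```text
3.3 [596.72 199.29 231.12]
112 3796
[558.02 165.23 112.04] [653.86 237.74 117.99] ((605.993896484375, 201.6103515625), (88.38653564453125, 60.05072021484375), 9.058368682861328) [623.5  206.48 114.64]
150 332
[603.4  191.78 150.02] [608.67 211.35 181.98] ((606.5643310546875, 201.8147430419922), (2.7723581790924072, 19.894216537475586), 10.421687126159668) [607.21 201.85 167.68]
183 680
[587.1  189.63 183.02] [608.27 211.24 190.38] ((597.7025146484375, 200.56185913085938), (19.698633193969727, 19.156028747558594), 9.632688522338867) [599.16 200.66 185.45]
```

View pics/w1.png

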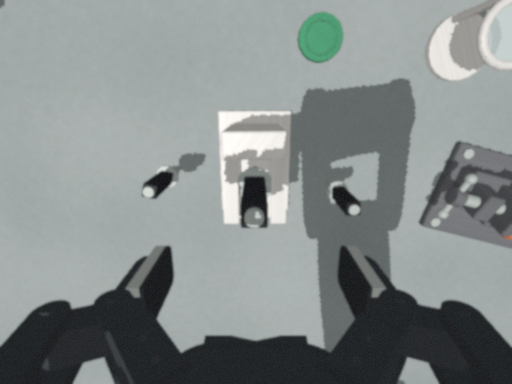

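The picture shows the gauge top at (255,215) in the rack, between the fingers, with the two smaller look-alikes at (155,185) and (348,205). I'll descend and grip.

Emit:
apply_moves(commands=[0,1,-1.5,12,0,0,1,-1.5,36,0,0,1,-1.5,60,0,0,1,-1.5,80,0,0,1,-1.5,90,0,0,1,-1.5,90,0,0.5,1,-1.5,90,0,0.7,1,-1.5,90,0,1,1,-1.5,90,0,1,1,-1.5,90,0,1,1,-1.5,90,0,1,1,-1.5,90,0], force=40)

```text
t: 4.35
position: [598.0, 201.7, 142.1]
tool_rot: [[0.988, 0.156, 0.001], [0.156, -0.988, 0.0], [0.001, -0.0, -1.0]]
force: [0.1, -1.1, 1.5]
width: 0.231
grip_force: 44.4
```

Emit:
apply_moves(commands=[1,0,0,-1,0,1,0,0,-2,0,1,-5,0,-2,0,1,-14,0,-2,0,1,-26,0,-2,0,1,-39,0,-2,0,1,-52,0,-2,0,1,-65,0,-2,0,1,-78,0,-2,0,1,-90,0,-2,0,1,-98,0,-2,0,1,-100,0,-2,0], force=40)

```text
t: 5.35
position: [497.7, 185.9, 143.2]
tool_rot: [[0.988, 0.156, -0.001], [0.156, -0.988, -0.0], [-0.001, 0.0, -1.0]]
force: [-0.9, -0.5, -2.7]
width: 0.23
grip_force: 44.0
```

```bash
python3 - <<'E' 2>/dev/null
from h import *
np.set_printoptions(precision=2,suppress=True)
s=telemetry.get_state();print(s['t'],s['position'],s['force'],s['width'])
c=shot('side');save(c,'s1.png');cv2.imwrite('pics/s1c.png',cv2.resize(c['frame'][180:340,130:330,::-1],(800,600)))
E
```

```text
5.35 [497.74 185.93 143.17] [-0.89 -0.5  -2.71] 0.2304454067249426
```

View pics/s1c.png

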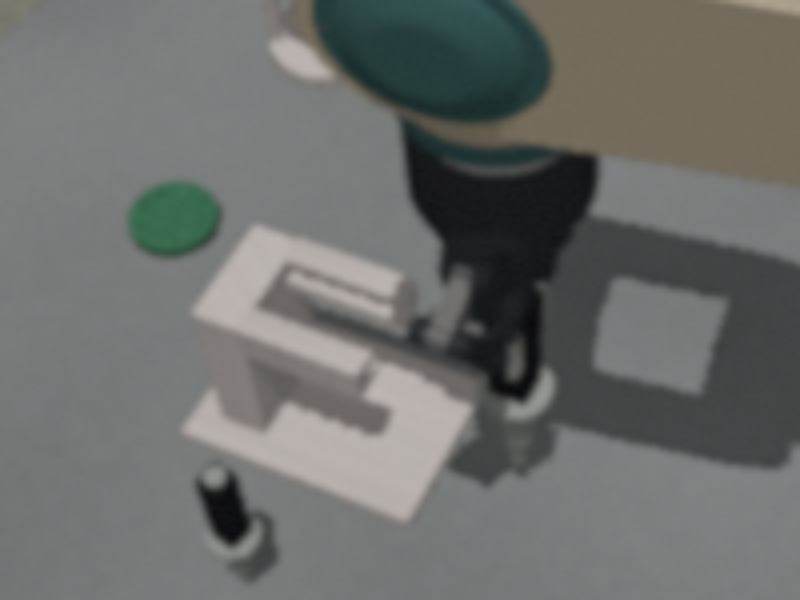

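The gauge is clear of the slot. The tool can only turn about its vertical axis, so I need to swing the gauge 17° in the pads. I'll raise it, set the steel nose against a keeper-strip end with a light grip, push, and then turn the tool round.

Emit:
apply_moves(commands=[1,0,5,-10,0,1,0,12,-24,0,1,0,19,-36,0,1,0,23,-40,0,1,8,23,-40,0,1,22,23,-40,0,1,36,23,-40,0,1,46,23,-40,0,1,52,23,-40,0,1,54,23,-40,0,1,54,23,-40,0], force=20)

```text
t: 6.32
position: [556.0, 171.7, 182.5]
tool_rot: [[0.988, 0.156, -0.001], [0.156, -0.988, -0.0], [-0.001, 0.0, -1.0]]
force: [-0.0, -0.1, -2.7]
width: 0.232
grip_force: 43.9
```

Emit:
apply_moves(commands=[1,2,0,0,0,1,4,0,0,0,1,6,0,0,0,1,8,0,0,0,1,10,0,0,0,1,12,0,0,0,1,12,0,0,0], force=20)

```text
t: 6.9
position: [566.9, 173.3, 183.0]
tool_rot: [[0.988, 0.156, -0.003], [0.156, -0.988, -0.001], [-0.003, 0.001, -1.0]]
force: [-4.8, -1.3, -1.4]
width: 0.228
grip_force: 44.3
```

Emit:
apply_moves(commands=[1,2,0,0,0,1,4,0,0,0,1,6,0,0,0,1,8,0,0,0,1,9,0,0,0,1,9,0,0,0], force=20)

```text
t: 7.4
position: [575.6, 174.7, 182.7]
tool_rot: [[0.988, 0.156, -0.003], [0.156, -0.988, -0.001], [-0.003, 0.001, -1.0]]
force: [-5.7, -1.9, -3.1]
width: 0.231
grip_force: 44.2
```

```bash
python3 - <<'E' 2>/dev/null
from h import *
np.set_printoptions(precision=2,suppress=True)
s=telemetry.get_state();print(s['t'],s['position'],s['force'],s['moment'],s['width'],s['grip_force'])
c=shot('side');save(c,'s2.png');w=shot('wrist');save(w,'w2.png')
a=cv2.resize(c['frame'][200:310,150:290],(400,314));b=cv2.resize(w['frame'],(400,300))
cv2.imwrite('pics/sw2.png',np.hstack([a[:300],b])[:,:,::-1])
E
```

```text
7.4 [575.57 174.66 182.71] [-5.74 -1.93 -3.09] [-0.45  1.25  0.02] 0.2310739308044219 44.16009306907654
```

View pics/sw2.png

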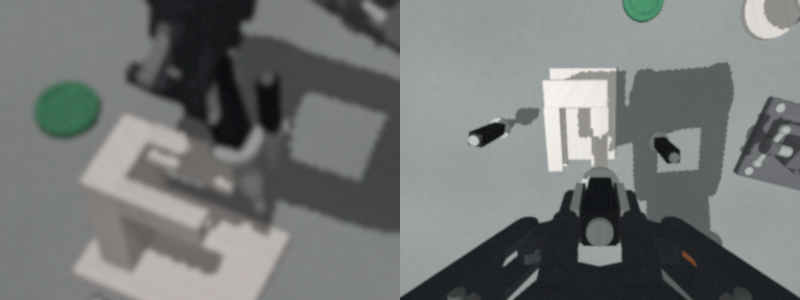

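The wrist view shows the button at (600,232) and the collar at (600,180), so the gauge is pivoting. I'll finish the push and measure the tilt from wrist depth.

Emit:
apply_moves(commands=[1,2,0,0,0,1,4,0,0,0,1,6,0,0,0,1,8,0,0,0,1,9,0,0,0,1,9,0,0,0], force=20)

```text
t: 8.0
position: [584.1, 176.1, 182.2]
tool_rot: [[0.988, 0.156, -0.004], [0.156, -0.988, -0.001], [-0.005, 0.0, -1.0]]
force: [-5.7, -1.3, -2.9]
width: 0.225
grip_force: 44.0
```

```bash
cat > tilt.py <<'E'
from h import *
np.set_printoptions(precision=2,suppress=True)
s=telemetry.get_state();print(s['t'],s['position'],s['force'],s['width'])
w=shot('wrist');save(w,'wt.png');c=dict(w);c['T']=np.array(w['hand_eye']);P=cloud(c)
np.savez('pics/wt.npz',frame=w['frame'],P=P)
print('cam in tool',c['T'][:3,3])
f=P.reshape(-1,3)
m=(abs(f[:,0])<60)&(abs(f[:,1])<22)&(f[:,2]>-60)&(f[:,2]<60)
q=f[m]
# collect by z slab: max-x surface near centre line
for z in range(-50,50,5):
    k=q[(abs(q[:,2]-z)<2.5)&(abs(q[:,1])<8)]
    if len(k)>3: print(z,len(k),'x',np.percentile(k[:,0],[10,50,90]),'y',k[:,1].min(),k[:,1].max())
E
python3 tilt.py 2>/dev/null
```

```text
8.0 [584.15 176.14 182.18] [-5.72 -1.32 -2.94] 0.22453960060142314
cam in tool [  77.34    0.28 -142.32]
-50 61 x [-1.74 -0.33  1.68] y -5.891949208541213 5.937006724405066
-45 1146 x [-4.03  3.61  9.07] y -7.937993117018891 7.96175775895477
-40 608 x [ 5.6  10.18 12.23] y -7.976838857243617 7.9566094372273914
-35 136 x [11.06 11.6  12.18] y -7.7823011409837815 7.75528227101906
-30 114 x [ 9.69 10.22 10.84] y -7.957938081102604 7.963761368634331
-25 98 x [8.31 8.96 9.42] y -7.970883571135451 7.851213574566118
-20 84 x [6.99 7.52 8.11] y -7.896134276733807 7.75579549444354
-15 83 x [5.58 6.15 6.75] y -7.999493955622512 7.9877995819913705
-10 70 x [4.31 4.76 5.11] y -7.836383265799974 7.8510143344479655
-5 59 x [2.68 3.34 3.88] y -7.604445713691018 7.930179004769795
0 58 x [1.45 1.98 2.5 ] y -7.947550487340163 7.792885612575694
5 55 x [0.07 0.73 1.27] y -7.617408901810377 7.9067796060237425
10 53 x [-1.45 -0.83 -0.24] y -7.913799494769238 7.67135695836597
15 46 x [-2.86 -2.23 -1.8 ] y -7.984901977099952 7.801662444154039
20 33 x [-4.03 -3.71 -3.07] y -7.683687723081208 7.966350106771799
25 48 x [-5.71 -5.04 -4.41] y -7.970275438038156 7.716435556756142
30 23 x [-6.83 -6.53 -6.25] y -7.49548337731796 7.844652336728289
35 120 x [-8.01 -6.9  -3.91] y -7.754100722847914 7.458969996500987
40 163 x [-6.87 -3.42 -1.57] y -7.838488734551513 7.477976323895827
45 4 x [-3.08 -2.82 -2.28] y -3.694002203422585 6.892895029990128
```

Tilt is 0.272 rad, and 0.30 is needed. I'll push about 3 mm more, then back off and measure again.

Emit:
apply_moves(commands=[1,1,0,0,0,1,2,0,0,0,1,3,0,0,0,1,3,0,0,0,1,0,0,0,0,1,-5,0,0,0,1,-10,0,0,0,1,-12,0,0,0], force=20)

```text
t: 8.72
position: [573.2, 174.6, 183.8]
tool_rot: [[0.988, 0.156, 0.001], [0.156, -0.988, 0.0], [0.001, -0.0, -1.0]]
force: [-0.2, -0.3, -1.9]
width: 0.23
grip_force: 44.1
```

```bash
cat >> tilt.py <<'E'
k=q[(q[:,2]>-33)&(q[:,2]<28)&(abs(q[:,1])<8)]
A=np.c_[k[:,1:],np.ones(len(k))]; a=np.linalg.lstsq(A,k[:,0],rcond=None)[0]
e=k[:,0]-A@a; g=abs(e)<1; a=np.linalg.lstsq(A[g],k[g,0],rcond=None)[0]
print('FACE x =',a,'tilt',np.arctan(-a[1]),'yaw',a[0],'at grip z-19: x',a[2]-19*a[1], g.sum())
E
python3 tilt.py 2>/dev/null | grep -v ' x \['
```

```text
8.7167 [573.16 174.56 183.81] [-0.2  -0.25 -1.89] 0.2297649079672383
cam in tool [  77.34    0.28 -142.32]
FACE x = [-0.  -0.3  1.3] tilt 0.29390693884190383 yaw -0.002214143593100904 at grip z-19: x 7.055778423802051 747
```

```bash
python3 - <<'E'
import numpy as np
np.set_printoptions(precision=2,suppress=True)
P=np.load('pics/wt.npz')['P'].reshape(-1,3); th=.294
d=np.array([-np.sin(th),0,np.cos(th)]); n=np.array([np.cos(th),0,np.sin(th)])
s=P@d; r=P@n
m=(abs(P[:,1])<8)&(s<0)&(s>-70)&(abs(r)<60)
h,e=np.histogram(s[m],np.arange(-60,-20,1)); print(dict(zip(e.astype(int),h)))
m2=(abs(P[:,1])<20)&(s>20)&(s<60)&(abs(r)<30)
h,e=np.histogram(s[m2],np.arange(20,60,1)); print(dict(zip(e.astype(int),h)))
# y extents of handle top, n-extents
t=m&(s>-46)&(s<-30); print(np.percentile(r[t],[1,99]))
a=(s>-45.)&(s<-36)&(abs(r)<40)&(abs(P[:,1])<30); 
c=(s>24)&(s<50)&(abs(r)<25)&(abs(P[:,1])<25); print('collar y',np.percentile(P[c,1],[1,50,99]),'r',np.percentile(r[c],[1,50,99]))
fr=(abs(P[:,1])<14)&(s>-38)&(s<25)&(abs(r-1.25)<1.5);print('face y',np.percentile(P[fr,1],[1,50,99]))
E
```

```text
{np.int64(-60): np.int64(0), np.int64(-59): np.int64(0), np.int64(-58): np.int64(0), np.int64(-57): np.int64(0), np.int64(-56): np.int64(0), np.int64(-55): np.int64(0), np.int64(-54): np.int64(0), np.int64(-53): np.int64(0), np.int64(-52): np.int64(0), np.int64(-51): np.int64(0), np.int64(-50): np.int64(0), np.int64(-49): np.int64(0), np.int64(-48): np.int64(1), np.int64(-47): np.int64(76), np.int64(-46): np.int64(516), np.int64(-45): np.int64(354), np.int64(-44): np.int64(46), np.int64(-43): np.int64(75), np.int64(-42): np.int64(342), np.int64(-41): np.int64(334), np.int64(-40): np.int64(72), np.int64(-39): np.int64(27), np.int64(-38): np.int64(30), np.int64(-37): np.int64(21), np.int64(-36): np.int64(18), np.int64(-35): np.int64(24), np.int64(-34): np.int64(20), np.int64(-33): np.int64(19), np.int64(-32): np.int64(20), np.int64(-31): np.int64(19), np.int64(-30): np.int64(19), np.int64(-29): np.int64(15), np.int64(-28): np.int64(24), np.int64(-27): np.int64(15), np.int64(-26): np.int64(21), np.int64(-25): np.int64(13), np.int64(-24): np.int64(18), np.int64(-23): np.int64(16), np.int
[... 488 characters left out ...]
, np.int64(37): np.int64(179), np.int64(38): np.int64(160), np.int64(39): np.int64(28), np.int64(40): np.int64(4), np.int64(41): np.int64(4), np.int64(42): np.int64(6), np.int64(43): np.int64(0), np.int64(44): np.int64(0), np.int64(45): np.int64(0), np.int64(46): np.int64(0), np.int64(47): np.int64(0), np.int64(48): np.int64(0), np.int64(49): np.int64(0), np.int64(50): np.int64(0), np.int64(51): np.int64(0), np.int64(52): np.int64(0), np.int64(53): np.int64(0), np.int64(54): np.int64(0), np.int64(55): np.int64(0), np.int64(56): np.int64(0), np.int64(57): np.int64(0), np.int64(58): np.int64(0)}
[-17.76   1.47]
collar y [-11.94  -0.13  12.33] r [-4.13  2.95  8.83]
face y [-13.59  -0.02  13.46]
```

Handle top and collar are 79 mm apart in the wrist depth, which matches the gauge drawing. The tip is at about (-41, 0, 107) in the tool frame. I'll grip harder, lift, and swing round towards the clamp.

Emit:
apply_moves(commands=[1,0,0,-4,0,1,0,0,-14,0,1,-2,2,-28,-2,1,-5,10,-42,-8,1,-8,24,-56,-14,1,-11,42,-66,-21,1,-13,62,-70,-28,1,-15,84,-70,-35,1,-16,106,-70,-42,1,-18,128,-70,-49,1,-19,148,-70,-56,1,-20,166,-70,-63], force=80)

```text
t: 9.77
position: [580.0, 6.1, 254.6]
tool_rot: [[0.304, 0.953, 0.002], [0.953, -0.304, -0.0], [0.0, 0.002, -1.0]]
force: [1.2, 0.6, -2.4]
width: 0.223
grip_force: 79.9
```

Emit:
apply_moves(commands=[1,-16,8,0,-7,1,-32,16,0,-14,1,-48,25,0,-21,1,-64,33,0,-28,1,-80,41,0,-35,1,-96,49,0,-42,1,-112,57,0,-49,1,-127,65,0,-56,1,-140,72,0,-63,1,-150,77,0,-70,1,-157,81,0,-77,1,-161,82.5,0,-84])

```text
t: 10.77
position: [608.5, -172.5, 254.2]
tool_rot: [[-0.915, 0.403, 0.001], [0.403, 0.915, -0.001], [-0.001, -0.0, -1.0]]
force: [0.5, -0.6, -1.5]
width: 0.225
grip_force: 79.9
```

Emit:
apply_moves(commands=[1,0,0,0,-6,1,0,0,0,-12,1,0,0,0,-17,1,0,0,0,-18.5,1,0,0,0,-18.5,1,0,0,0,-18.5])

```text
t: 11.27
position: [608.5, -171.2, 254.1]
tool_rot: [[-0.995, 0.098, 0.001], [0.098, 0.995, -0.0], [-0.001, -0.0, -1.0]]
force: [-0.5, 1.0, -2.2]
width: 0.223
grip_force: 79.9
```

```bash
python3 tilt.py 2>/dev/null | grep -v ' x \['; cat > spot.py <<'E'
from h import *
np.set_printoptions(precision=2,suppress=True)
z=np.load('pics/wt.npz');P=z['P']  # tool frame
for d in models.pinpoint('wrist','spot')[:3]: 
    u,v=d['point'];print(d['p'],u,v,P[int(round(v)),int(round(u))])
f=P.reshape(-1,3);hsv=cv2.cvtColor(z['frame'],cv2.COLOR_RGB2HSV).reshape(-1,3)
m=(hsv[:,1]>110)&((hsv[:,0]<15)|(hsv[:,0]>170))&(f[:,2]>120)&(f[:,2]<220)
q=f[m];A=np.c_[q[:,:2],np.ones(len(q))];w=np.ones(len(q),bool)
for _ in range(8):
    a=np.linalg.lstsq(A[w],q[w,2],rcond=None)[0];e=q[:,2]-A@a;w=abs(e)<1.5
print('plane z=',a,w.sum(),'tilt',np.arctan(np.hypot(a[0],a[1])),'dir',np.arctan2(a[1],a[0]))
print(cv2.minAreaRect(q[w][:,:2].astype(np.float32)))
E
python3 spot.py 2>/dev/null
```

```text
11.2667 [ 608.5  -171.25  254.13] [-0.49  0.98 -2.15] 0.22313757898236225
cam in tool [  77.65   -0.32 -142.32]
FACE x = [-0.   -0.3   1.76] tilt 0.29292472535519404 yaw -0.003887613722221999 at grip z-19: x 7.488777853400445 745
0.78 256.4 155.9 [ 20.7    0.64 178.58]
0.29 469.8 235.4 [-109.97  320.14  243.84]
plane z= [  0.31  -0.   173.5 ] 2650 tilt 0.297308082743199 dir -0.006838672798565324
((20.840755462646484, 19.513093948364258), (53.6785888671875, 83.50223541259766), 0.05753305181860924)
```

View pics/wt.png

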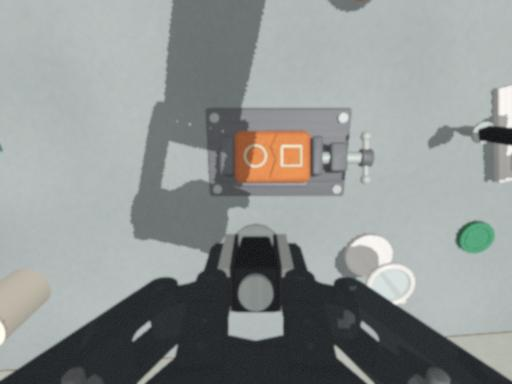

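The wrist view shows the ring at (256,156), left of the square at (291,155). The detection is right: the ring is at (20.7, 0.6) in the tool frame. Face tilt is 0.297 and gauge tilt is 0.293. I'll go to a stand-off 15 mm out along the axis.

Emit:
apply_moves(commands=[1,8,0,0,0,1,22,0.5,0,0,1,38,0.5,0,0,1,52,0.5,0,0,1,62,0.5,5,0,1,66,0.5,14,0,1,66,0.5,26,0,1,66,0.5,38,0,1,66,0.5,48,0,1,66,0.5,55,0,1,66,0.5,58.5,0,1,66,0.5,58.5,0])

```text
t: 12.37
position: [542.5, -164.2, 193.4]
tool_rot: [[-0.995, 0.096, -0.002], [0.096, 0.995, 0.001], [0.002, 0.0, -1.0]]
force: [0.4, 0.8, -2.1]
width: 0.222
grip_force: 80.0
```

```bash
python3 tilt.py 2>/dev/null | grep -v ' x \['; python3 - <<'E' 2>/dev/null
from h import *
s=telemetry.get_state();R=np.array(s['tool_rot']);p=np.array(s['position'])
ims=[]
for n in ['side','top']:
    c=shot(n);save(c,n+'3.png');
    t=p+R@np.array([-40.9,0,106.7]); u,v=proj(c,t); print(n,t,u,v)
    for l in ['spot','gauge_tip']:
        for d in models.pinpoint(n,l)[:2]: print(l,d['p'],d['point'])
    u,v=int(u),int(v);ims.append(cv2.resize(c['frame'][v-60:v+40,u-65:u+65],(400,308)))
cv2.imwrite('pics/c3.png',np.hstack(ims)[:,:,::-1])
E
```

```text
12.3667 [ 542.46 -164.16  193.43] [ 0.43  0.79 -2.14] 0.22249818062629728
cam in tool [  77.65   -0.32 -142.32]
FACE x = [-0.   -0.3   1.76] tilt 0.29318616745971393 yaw -0.00048669853016894513 at grip z-19: x 7.491843015270935 741
side [ 583.36409488 -168.18435295   87.67477072] 311.6463707712561 157.49061664365502
spot 0.89 [310.5, 162.5]
top [ 583.36409488 -168.18435295   87.67477072] 347.43145970152955 210.94209212031163
spot 0.7 [346.6, 210.9]
```

View pics/c3.png

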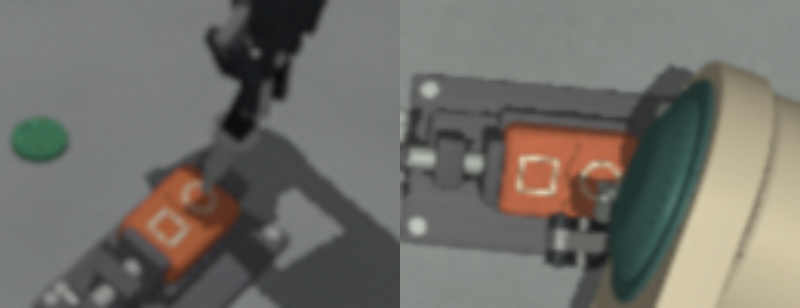

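In the side view the pin end at (208,185) sits just off the ring at (198,198), in line with it. I'll advance along the axis, watching the force.

Emit:
apply_moves(commands=[1,-0.6,0,2,0,1,-1.2,0,4,0,1,-1.8,0,6,0,1,-2.3,0,7.7,0,1,-2.9,0,9.6,0,1,-2.9,0,9.6,0,1,-2.9,0,9.6,0])

```text
t: 13.3
position: [545.5, -164.6, 185.0]
tool_rot: [[-0.995, 0.096, -0.0], [0.096, 0.995, 0.0], [0.0, 0.0, -1.0]]
force: [0.6, 0.3, -1.8]
width: 0.223
grip_force: 80.0
```

```bash
python3 -c "
from h import *
s=telemetry.get_state();print(s['t'],s['position'],s['force'])"
```

```text
13.3 [ 545.49606616 -164.56255662  184.95870501] [ 0.56449437  0.32326114 -1.82712069]
```

Emit:
apply_moves(commands=[1,-0.3,0,1,0,1,-0.6,0,2,0,1,-0.6,0,2,0,1,-0.6,0,2,0])

```text
t: 13.63
position: [546.1, -164.7, 183.2]
tool_rot: [[-0.995, 0.096, -0.0], [0.096, 0.995, -0.0], [0.0, -0.0, -1.0]]
force: [0.3, -0.4, -2.8]
width: 0.222
grip_force: 80.0
```

Emit:
apply_moves(commands=[1,-0.3,0,1,0,1,-0.6,0,2,0,1,-0.6,0,2,0,1,-0.6,0,2,0])

```text
t: 13.97
position: [546.7, -164.7, 181.1]
tool_rot: [[-0.995, 0.096, -0.0], [0.096, 0.995, -0.0], [0.0, -0.0, -1.0]]
force: [-0.1, -0.8, -2.0]
width: 0.222
grip_force: 80.0
```

Emit:
apply_moves(commands=[1,-0.3,0,1,0,1,-0.6,0,2,0,1,-0.6,0,2,0,1,-0.6,0,2,0])

```text
t: 14.3
position: [547.4, -164.8, 179.3]
tool_rot: [[-0.995, 0.096, 0.0], [0.096, 0.995, -0.0], [-0.0, -0.0, -1.0]]
force: [-0.8, -0.8, -1.5]
width: 0.223
grip_force: 80.0
```

Emit:
apply_moves(commands=[1,-0.3,0,1,0,1,-0.6,0,2,0,1,-0.6,0,2,0,1,-0.6,0,2,0])

```text
t: 14.63
position: [548.0, -164.9, 177.3]
tool_rot: [[-0.995, 0.096, 0.0], [0.096, 0.995, -0.0], [-0.0, -0.0, -1.0]]
force: [-0.4, 0.6, -0.4]
width: 0.221
grip_force: 80.0
```

```bash
cat > favg.py <<'E'
from h import *
F=[];P=[]
for i in range(16):
    cams.camera('wrist');s=telemetry.get_state();F.append(s['force']);P.append(s['position'])
F=np.array(F);print(s['t'],np.mean(P,0).round(2),F.mean(0).round(2),(F.std(0)/4).round(2))
d=np.array([.288,-.028,-.957])
print('axial',-(F.mean(0)-[0.1,0.1,-2.15])@d)
E
python3 favg.py
```

```text
15.4333 [ 547.95 -164.85  177.27] [-0.21 -0.05 -0.08] [0.14 0.08 0.09]
axial 2.064077192649909
```

Emit:
apply_moves(commands=[1,-0.3,0,1,0,1,-0.6,0,2,0,1,-0.6,0,2,0,1,-0.6,0,2,0])

```text
t: 15.77
position: [548.6, -164.9, 175.2]
tool_rot: [[-0.995, 0.096, 0.0], [0.096, 0.995, -0.0], [-0.0, -0.0, -1.0]]
force: [-0.5, -0.6, 1.0]
width: 0.223
grip_force: 80.1
```

```bash
python3 favg.py
```

```text
16.5667 [ 548.54 -164.89  175.24] [-0.42  0.18  0.56] [0.13 0.12 0.15]
axial 2.742862838523872
```

Emit:
apply_moves(commands=[1,-0.2,0,0.6,0,1,-0.4,0,1.2,0,1,-0.4,0,1.2,0,1,-0.4,0,1.2,0])

```text
t: 16.9
position: [548.9, -164.9, 174.0]
tool_rot: [[-0.995, 0.096, 0.0], [0.096, 0.995, -0.0], [-0.0, -0.0, -1.0]]
force: [-0.3, -0.1, 0.7]
width: 0.225
grip_force: 80.1
```

```bash
python3 favg.py; python3 tilt.py 2>/dev/null | grep FACE; python3 - <<'E' 2>/dev/null
from h import *
s=telemetry.get_state();t=np.array(s['position'])+np.array(s['tool_rot'])@np.array([-40.9,0,106.7])
c=shot('side');u,v=proj(c,t);print(t,u,v,[ (d['p'],d['point']) for d in models.pinpoint('side','spot')[:1]])
u,v=int(u),int(v);cv2.imwrite('pics/f.png',cv2.resize(c['frame'][v-35:v+25,u-40:u+40,::-1],(800,600),interpolation=cv2.INTER_CUBIC))
E
```

```text
17.7 [ 548.92 -164.93  174.02] [-0.53  0.1   1.03] [0.12 0.09 0.11]
axial 3.2248541091726115
FACE x = [-0.   -0.3   1.75] tilt 0.2928718230820499 yaw -0.004255133175988847 at grip z-19: x 7.4825844231869185 745
[ 589.64326791 -168.89749356   67.34208808] 308.9504375500909 162.40554247056966 [(0.66, [311.3, 161.7])]
```

View pics/f.png

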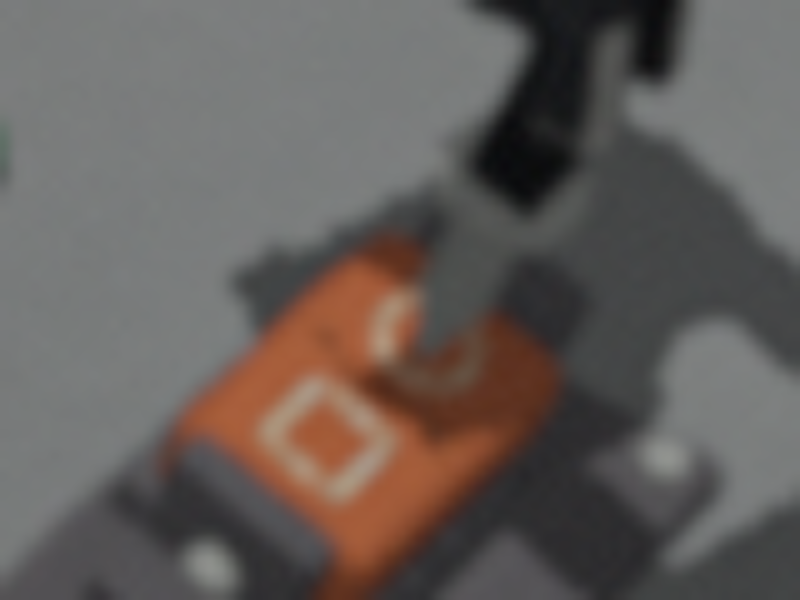

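The tip at (427,345) is in the middle of the ring (about (425,340)). The axial force is 3.2 N, which puts the pin half-way in, and the tilt held at 0.293 rad. I'll hand in.

```bash
python3 -c "
from cell import r
print(r.close_job())"
```

```text
the job is handed in; nothing more can be done
None
```

Job handed in: the gauge is still gripped and steady, its tip inside the chalk ring, 0.293 rad (face measured 0.297, listed 0.30), pressing 3.2 N so the pin is about 7 mm (half-way) in.

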